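# Count to the third lane of the foil-roll rack and push the roll in

### The arm

A 6-joint arm with a two-finger parallel gripper is mounted at the origin on the work surface. World frame = base frame: x ahead of the robot, y to its left, z up, the work surface at z = 0. Lengths are in m, angles in rad, forces in N, time in s.
With the tool pointing down it reaches from about 0.35 to 0.775 m from the base axis. Payload 7.3 kg.
Tool frame: the origin (TCP) lies midway between the tips of the shut fingers; the grasp point (between the pads) lies 19 mm behind it (r.tcp_to_grasp is the distance from the TCP to the grasp point, in m); z points along the fingers, y is the line along which they close (so a half turn about z gives the same grasp; the last joint's range is limited). The gripper opens to 92 mm and grips with 3 to 60 N. Pads are 19 mm wide; open, the fingers measure 130 mm over their backs; the gripper's body (75 mm by 190 mm) begins 47 mm behind the grasp point.
Start: joints at [1.041, 0.342, 1.524, -0, 1.275, -0.146], TCP at [0.197, 0.487, 0.227] pointing down, gripper open.
Joint ranges: [-2.53, 2.53], [-0.77, 2.02], [0.04, 2.7], [-1, 4.14], [0.28, 2.66], [-3.11, 3.11]. Speed limits (rad/s): [2.57, 2.57, 3.14, 3.14, 3.14, 3.14].

### API

Orientations are given as a unit quaternion [w, x, y, z].
In Python, from rig import r gives the robot as it stands.
- The arm moves only by the tool drive_tool, never from a script. Its argument "motion" is a list of rows, each an object with "travel": the shift along the tool's x, y, z in m, a list of three; "twist": the turn, a rotation vector about the tool's x, y, z in degrees, a list of three; "grip": the closure in counts, from 0 (fully open) to 255 (shut). A call has 1 to 12 rows; each row is the pose to reach, as a shift and turn from the pose commanded when the call began, along the tool's axes at that moment; what a row does not reach only later rows make up. A row lasts 1/8 s, in which the tool goes at most 62.5 mm and 10.7 degrees, less where a joint would pass 70% of its speed; a pose out of reach is approached as far as the arm can. A call with a gripper value outside its range is refused whole. The fingers move at their own pace and stop on an object; "grip_force" is the grip in N (left out, the last holds). Time passes only in rows, so rows that repeat a pose let the fingers close. It gives the time, the measured TCP pose, the force, the opening and the grip force at its end, in the units of the state.
- r.sense(): the state, without advancing time (a new reading comes with each control period).
- r.capture(name): name is "scene" or "top" or "wrist"; returns the picture (384x512x3 uint8, red, green, blue); there is no depth.
- r.calibration(name): a dict with "fov_y" (degrees; the focal length in pixels is half the picture's height over the tangent of half this angle, whatever the lens; pixels are square), "cx", "cy" (the principal point, pixels), "rvec" (rotation vector, rad) and "tvec" (3), from world to camera coordinates, as OpenCV has them; the wrist camera has in their place "T_tool_cam" (4x4, takes a point from camera to tool coordinates, whose origin is the TCP and whose axes are the flange's). Camera axes: x right, y down, z forward; pixel columns grow to the right and rows downward; lengths in m; the calibration is good to about 2 mm. A picture is of the moment at which its call begins: read the wrist's pose just before it. calibration takes no time and is no camera call.
- r.job_done(): hands the job in; it is judged then, once.
The state is a dict: "clock": time; "joints": joint angles; "qd": joint speeds; "tau": joint torques, N m; "ee_pos": TCP position; "orientation": TCP orientation; "ft_force": force on the tool from outside, world axes, zero at the start; "moment": the same for the moment, N m; "finger_gap": opening from 0.0 (shut) to 1.0 (fully open); "grasp_force": force on a finger pad.
Only numpy, scipy, OpenCV 4.12 (cv2) and the standard library are available. Lean on these libraries where they do the work, as an engineer would, in place of code of your own. Each camera call takes 0.05 s, during which the arm holds its last target. There are 200 camera calls.

### The job

Count the lanes of the foil-roll rack with a fingertip, starting from the end with the tall steel post: touch the post, then the first divider after it, then the second divider. Then push the foil roll that stands in the rack's front channel along to the next lane, the third from the post, and push it fully home in that lane against the back wall. Only touch and push: keep the roll upright on the rack, never lift it, and leave the stored rolls, the jar and the hammer alone.

Things in the scene. Friction and masses are not known exactly. Their poses are not given: they have to be found in the camera images.
- rack: fixed wooden rack with white dividers, turned up to 0.25 rad. Origin: on the bench, at the middle of the line of the dividers' front edges; x points into the lanes, away from the robot; y left along the row of lanes; z up. Base plate 8 mm thick (floor at z = 8 mm), 410 mm along y, x from -55 to 49 mm. Rack positions below are in this frame
- lanes (a point): point on the rack floor at rack x = 22, y = 0 mm. Six lanes open to -x, centres at rack y = +140, +84, +28, -28, -84, -140 mm, each 50 mm wide between 6 mm walls (end walls at y = +-168, five dividers between). Back wall 30 mm high, front face at x = 42 mm: a roll fully home has its centre at x = 22 mm, its front 2 mm inside the dividers' front edges
- channel (a point): point on the rack floor in the middle of the front channel (rack x = -23, y = 0 mm). The channel, 46 mm wide (x = -46 to 0 mm), runs along the front of all the lanes, open at both ends; on the robot's side it has a low lip 6 mm thick (x = -52 to -46 mm), top at z = 16 mm, over which a fingertip can push the roll
- post: tall steel post, upright cylinder 20 mm in diameter and 75 mm high, fixed at one end of the rack (rack x = 8 mm, y = +188 or -188 mm). Origin: centre of its foot at rack z = 8 mm; its top is at 83 mm. Counting starts at this end: the lane beside it is the first
- stub: short steel stub, cylinder 20 mm in diameter and 25 mm high, fixed at the other end of the rack. Origin: centre of its foot
- divider1: fixed upright white divider of the rack, a plate 6 mm thick with a rounded front edge, 45 mm long along rack x (from x = 0 to 45 mm), top at rack z = 54 mm. Origin: on the underside of the rack at the divider's front edge line, axes those of the rack; rack y = +112 mm
- divider2: fixed upright white divider of the rack, a plate 6 mm thick with a rounded front edge, 45 mm long along rack x (from x = 0 to 45 mm), top at rack z = 54 mm. Origin: on the underside of the rack at the divider's front edge line, axes those of the rack; rack y = +56 mm
- divider3: fixed upright white divider of the rack, a plate 6 mm thick with a rounded front edge, 45 mm long along rack x (from x = 0 to 45 mm), top at rack z = 54 mm. Origin: on the underside of the rack at the divider's front edge line, axes those of the rack; rack y = +0 mm
- divider4: fixed upright white divider of the rack, a plate 6 mm thick with a rounded front edge, 45 mm long along rack x (from x = 0 to 45 mm), top at rack z = 54 mm. Origin: on the underside of the rack at the divider's front edge line, axes those of the rack; rack y = -56 mm
- divider5: fixed upright white divider of the rack, a plate 6 mm thick with a rounded front edge, 45 mm long along rack x (from x = 0 to 45 mm), top at rack z = 54 mm. Origin: on the underside of the rack at the divider's front edge line, axes those of the rack; rack y = -112 mm
- roll: foil roll to be pushed: a loose brass-coloured upright cylinder 40 mm in diameter, 36 mm high, 100 to 200 g, standing in the rack's front channel with some 3 mm play. Origin: centre of its underside (rack z = 8 mm), z up along its axis. It slides and stays where it is left
- stored_roll1: same kind of roll, loose, stored home in the leftmost (+y) lane; leave alone. Origin: centre of its underside
- stored_roll2: same kind of roll, loose, stored home in the fifth lane from the left (rack y = -84 mm); leave alone. Origin: centre of its underside
- jar: loose amber jar with black cap, 50 mm in diameter, 55 mm high, on the bench behind the rack; leave alone. Origin: centre of its underside
- hammer: loose small hammer 200 mm long lying on the bench behind the rack; leave alone. Origin: on the bench under its middle, x along the handle towards the head
Things that resemble listed ones, but are neither listed nor needed, are in the scene too. Leave any blue look-alike of the roll alone.

How it is judged:
By the outcome, as a careful person would: the job done as asked, in the order asked, and still so for the second after the job is handed in, with the robot touching nothing.
It also fails if it takes over 58 s, if anything falls off the work surface, if the arm or the gripper's body presses on something with over 40 N, if the wrist force passes 120 N, or if a joint passes its speed limit or range.

## Working session

There is one attempt and no reset: what is moved stays moved. The work goes in short steps, Python scripts to look and compute and a tool call to move; the robot and the scene stay as the last step left them, time stands still between calls to the robot, and variables do not carry over. Pictures are saved under pics/ and viewed, at most 10 in all, crops included, and the job is handed in when it is done.

Besides the shell and the picture viewer there is one more tool, called after "Request:" as name([rows], argument=value, ...), one row to a line, values as JSON. drive_tool: Moves the arm, as the interface text tells. Its arguments: {"type":"object","properties":{"motion":{"type":"array","items":{"type":"object","properties":{"travel":{"type":"array","items":{"type":"number"}},"twist":{"type":"array","items":{"type":"number"}},"grip":{"type":"number"}}}},"grip_force":{"type":"number"}},"required":["motion"]}

```bash
mkdir -p pics; python3 - <<'E'
from rig import r
import cv2,numpy as np
s=r.sense(); print(s)
for n in("scene","top"):
    im=r.capture(n); cv2.imwrite(f"pics/{n}0.png",im[:,:,::-1]); print(n,r.calibration(n))
print(r.calibration("wrist"))
a=cv2.imread("pics/top0.png");cv2.imwrite("pics/top0b.png",cv2.resize(a,(800,600),interpolation=cv2.INTER_CUBIC))
a=cv2.imread("pics/scene0.png");cv2.imwrite("pics/scene0b.png",cv2.resize(a,(800,600),interpolation=cv2.INTER_CUBIC))
E
```

```text
{'clock': 0.0, 'joints': array([ 1.04101452e+00,  3.42722739e-01,  1.52502023e+00, -2.25683301e-05,
        1.27538742e+00, -1.45995367e-01]), 'qd': array([-0.00059398, -0.00262238,  0.0001131 , -0.00149011,  0.00106326,
       -0.00108311]), 'tau': array([ 1.61944776e-03, -4.31245422e+01, -2.44222802e+01,  7.18597183e-02,
        5.59482677e-02, -2.06335158e-04]), 'ee_pos': array([0.19635381, 0.48646016, 0.22604383]), 'orientation': array([-2.44695043e-04,  1.90714417e-01,  9.81645262e-01, -7.28974586e-04]), 'ft_force': array([-0.70470873, -0.12580286,  1.18416558]), 'moment': array([ 0.0062286 , -0.04109369, -0.01450475]), 'grasp_force': 0.0, 'finger_gap': 1.0013532527009272}
scene {'fov_y': 55.03810505351747, 'cx': 255.99667966374759, 'cy': 191.3264431498982, 'rvec': array([ 0.97412296,  2.63568629, -0.8467604 ]), 'tvec': array([ 0.38688523, -0.26878432,  0.89203161])}
top {'fov_y': 51.23526144005291, 'cx': 261.6277131791198, 'cy': 189.65130333001696, 'rvec': array([ 2.12996957, -2.14411982,  0.17246041]), 'tvec': array([0.01053756, 0.53306538, 0.59200204])}
{'fov_y': 58.34892286399118, 'cx': 252.10724227706592, 'cy': 196.3552569512617, 'T_tool_cam': array([[ 3.39311737e-04, -9.69441268e-01, -2.45323282e-01,
         6.53469775e-02],
       [ 9.99999452e-01,  8.60035731e-05,  1.04326070e-03,
         3.74198757e-05],
       [-9.90281294e-04, -2.45323502e-01,  9.69440766e-01,
        -1.58031106e-01],
       [ 0.00000000e+00,  0.00000000e+00,  0.00000000e+00,
         1.00000000e+00]])}
```

View pics/top0b.png

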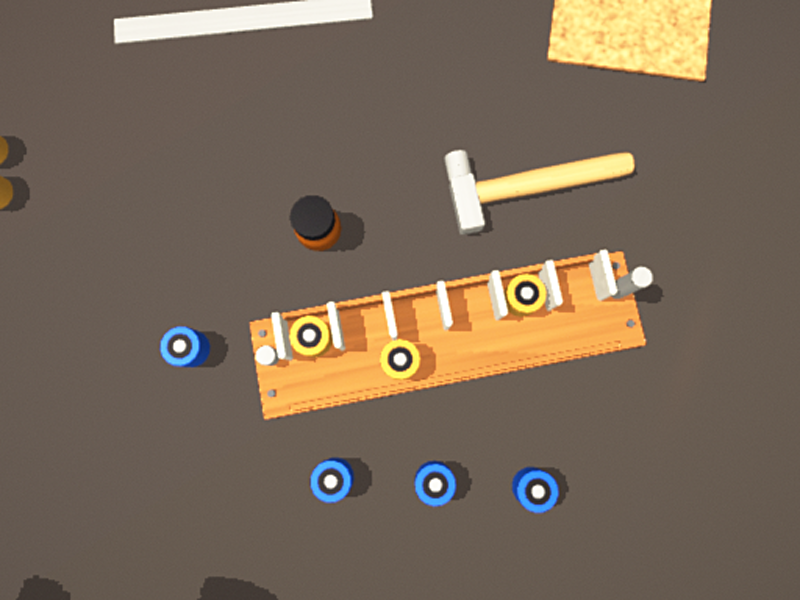

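View pics/scene0b.png

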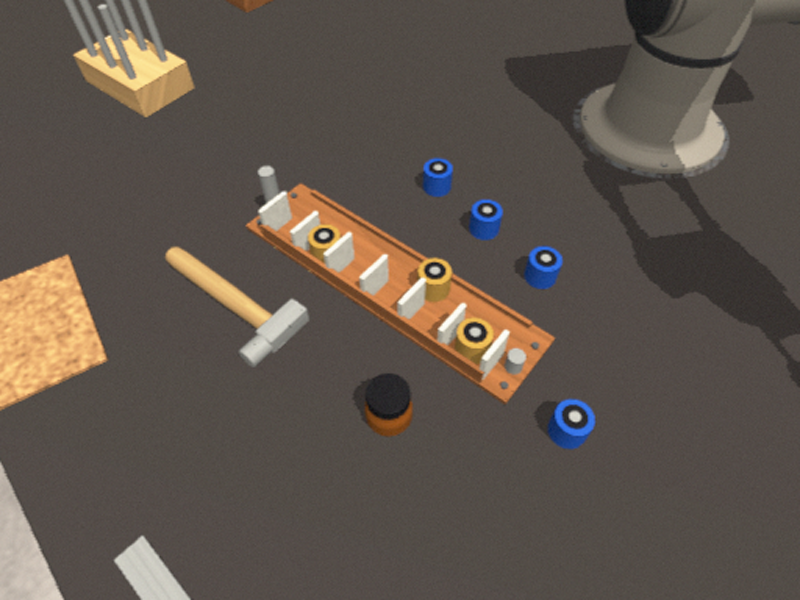

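Top view (800x600): the tall post is at right (642,277) and the stub at left (265,355). The roll sits at (400,358) in the channel, and the target lane lies between the dividers at 444 and 499. I'll enlarge this to read pixels more precisely.

```bash
python3 - <<'E'
import cv2
a=cv2.imread("pics/top0.png")[150:275,155:425]
a=cv2.resize(a[:, :],None,fx=2.96,fy=2.96,interpolation=cv2.INTER_CUBIC);cv2.imwrite("pics/c1.png",a);print(a.shape)
E
```

```text
(370, 799, 3)
```

View pics/c1.png

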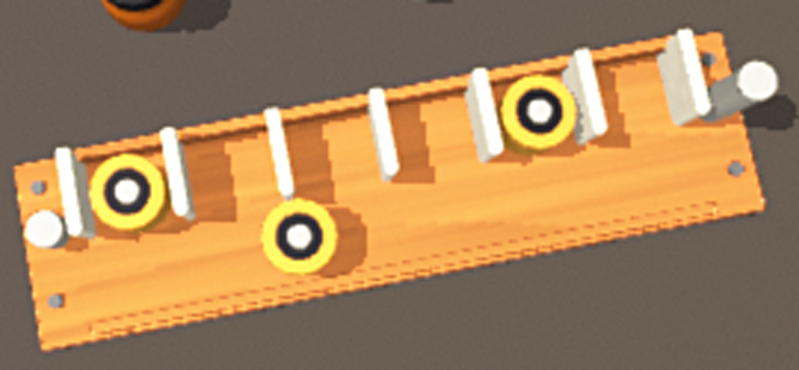

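```bash
cat > h.py <<'E'
import numpy as np,cv2
from rig import r
def cam(n):
    c=r.calibration(n); f=192/np.tan(np.radians(c["fov_y"]/2))
    return np.array([[f,0,c["cx"]],[0,f,c["cy"]],[0,0,1]]),c
def proj(n,P):
    K,c=cam(n); return cv2.projectPoints(np.asarray(P,float),c["rvec"],c["tvec"],K,None)[0].reshape(-1,2)
def back(n,uv,z):
    K,c=cam(n); R=cv2.Rodrigues(c["rvec"])[0]; o=-R.T@c["tvec"]
    d=R.T@np.linalg.inv(K)@[uv[0],uv[1],1]; return o+d*(z-o[2])/d[2]
def rack2w(p,P):
    c,s=np.cos(p[2]),np.sin(p[2]); P=np.asarray(P,float)
    return np.c_[p[0]+c*P[:,0]-s*P[:,1],p[1]+s*P[:,0]+c*P[:,1],P[:,2]]
E
python3 - <<'E'
from h import *
from scipy.optimize import least_squares
ys=[168,112,56,0,-56,-112,-168]
fr=[(84,234),(187,216),(288,196),(391,177),(494,157),(598,136),(703,115)]
bk=[(64,150),(169,130),(272,110),(376,90),(480,70),(583,50),(685,32)]
P=[(0,y,54) for y in ys]+[(45,y,54) for y in ys]+[(-55,205,8),(-55,-205,8),(49,205,8),(49,-205,8),(8,-188,83),(8,188,33),(22,140,44),(22,-84,44)]
U=fr+bk+[(43,349),(764,209),(15,166),(722,32),(758,80),(46,229),(127,191),(539,111)]
P=np.array(P)/1e3; cv=lambda u:(np.array(u)+.5)/2.96-.5+[155,150]
U=cv(U)
g=lambda p:(proj("top",rack2w(p,P))-U)
c0=back("top",cv((391,177)),.054)
s=least_squares(lambda p:g(p).ravel(),[c0[0],c0[1],.18],loss='soft_l1'); p=s.x
print(p.round(4)); print(g(p).round(1).tolist())
np.save("rack.npy",p)
w=back("top",cv((299,236)),.044); c,sn=np.cos(p[2]),np.sin(p[2]); d=w[:2]-p[:2]
print("roll",w,"rack",c*d[0]+sn*d[1],-sn*d[0]+c*d[1])
# scene check
q=rack2w(p,[(8,-188,83),(0,-112,54),(0,-56,54),(0,0,54),(8,188,33)]/np.array(1e3)); print(q.round(4)); print((proj("scene",q)*1.5625).round(0).tolist())
E
```

```text
[ 0.5016 -0.033   0.184 ]
[[-2.8, 0.4], [-1.6, -0.4], [0.1, -0.6], [0.8, -1.0], [1.4, -1.0], [1.5, -0.7], [1.0, -0.3], [-0.6, 0.2], [-0.5, 0.2], [0.1, 0.3], [0.2, 0.3], [0.0, 0.4], [0.0, 0.6], [0.2, 0.1], [-0.4, 1.0], [1.2, 0.5], [-0.5, 0.4], [0.1, 0.1], [0.5, 0.6], [-0.5, 0.4], [-0.6, -1.9], [-0.4, -1.5]]
roll [0.47027069 0.01668603 0.044     ] rack -0.021694293622794663 0.054533440634123215
[[ 0.5438 -0.2163  0.083 ]
 [ 0.5221 -0.1431  0.054 ]
 [ 0.5118 -0.088   0.054 ]
 [ 0.5016 -0.033   0.054 ]
 [ 0.475   0.1533  0.033 ]]
[[265.0, 169.0], [317.0, 209.0], [350.0, 230.0], [386.0, 253.0], [516.0, 354.0]]
```

```bash
cat >> h.py <<'E'
from scipy.spatial.transform import Rotation as Rn
p=np.load("rack.npy") if __import__("os").path.exists("rack.npy") else None
def tool():
    s=r.sense(); q=s["orientation"]; return s,Rn.from_quat([q[1],q[2],q[3],q[0]])
def shift(x,y,z):   # mm rack target -> tool shift mm, and residual turn (deg, tool axes)
    s,R=tool(); w=rack2w(p,[(x/1e3,y/1e3,z/1e3)])[0]
    c,sn=np.cos(p[2]),np.sin(p[2]); G=Rn.from_matrix([[-c,-sn,0],[-sn,c,0],[0,0,-1]])
    return (R.inv().apply(w-s["ee_pos"])*1e3).round(1),np.degrees((R.inv()*G).as_rotvec()).round(1)
def where():
    s,R=tool(); d=s["ee_pos"][:2]-p[:2]; c,sn=np.cos(p[2]),np.sin(p[2])
    return np.array([c*d[0]+sn*d[1],-sn*d[0]+c*d[1],s["ee_pos"][2]])*1e3
E
python3 - <<'E'
from h import *
print(shift(-90,150,150),shift(-70,-188,110),where())
E
```

```text
(array([-321. , -289.2,   76.5]), array([ -0.1,  -0. , -32.5])) (array([-519.6, -563.4,  116.8]), array([ -0.1,  -0. , -32.5])) [-205.00340234  566.53325595  226.14191516]
```

Request:
drive_tool([
  {"travel": [-0.04, -0.036, 0.01], "twist": [0, 0, -8], "grip": 255},
  {"travel": [-0.08, -0.072, 0.02], "twist": [0, 0, -16], "grip": 255},
  {"travel": [-0.12, -0.108, 0.03], "twist": [0, 0, -24], "grip": 255},
  {"travel": [-0.16, -0.145, 0.04], "twist": [0, 0, -32.5], "grip": 255},
  {"travel": [-0.2, -0.18, 0.05], "twist": [0, 0, -32.5], "grip": 255},
  {"travel": [-0.24, -0.216, 0.06], "twist": [0, 0, -32.5], "grip": 255},
  {"travel": [-0.28, -0.25, 0.07], "twist": [0, 0, -32.5], "grip": 255},
  {"travel": [-0.321, -0.289, 0.076], "twist": [0, 0, -32.5], "grip": 255},
  {"travel": [-0.36, -0.34, 0.085], "twist": [0, 0, -32.5], "grip": 255},
  {"travel": [-0.4, -0.39, 0.09], "twist": [0, 0, -32.5], "grip": 255},
  {"travel": [-0.44, -0.44, 0.1], "twist": [0, 0, -32.5], "grip": 255},
  {"travel": [-0.47, -0.49, 0.11], "twist": [0, 0, -32.5], "grip": 255},
])

```text
clock: 1.6
ee_pos: [0.4489, -0.1428, 0.1168]
orientation: [0.0, -0.091, 0.996, -0.0]
ft_force: [1.4, -0.5, 0.3]
finger_gap: 0.006
grasp_force: 0.0
```

```bash
python3 - <<'E'
from h import *
print(where(),shift(-45,-188,66),r.sense()["ft_force"],r.sense()["finger_gap"])
E
```

```text
[-71.90583023 -98.35597958 116.83232652] (array([-26.9, -89.6,  50.9]), array([-0.,  0., -0.])) [ 1.43869078 -0.50059848  0.25752438] 0.006072293145578589
```

Request:
drive_tool([
  {"travel": [0, -0.045, 0.02], "twist": [0, 0, 0], "grip": 255},
  {"travel": [0, -0.09, 0.04], "twist": [0, 0, 0], "grip": 255},
  {"travel": [-0.027, -0.09, 0.051], "twist": [0, 0, 0], "grip": 255},
  {"travel": [-0.027, -0.09, 0.051], "twist": [0, 0, 0], "grip": 255},
  {"travel": [-0.027, -0.09, 0.051], "twist": [0, 0, 0], "grip": 255},
])

```text
clock: 2.22
ee_pos: [0.4907, -0.2236, 0.0661]
orientation: [-0.0, -0.092, 0.996, 0.0]
ft_force: [-0.1, -0.0, 0.1]
finger_gap: 0.005
grasp_force: 0.0
```

```bash
python3 - <<'E'
from h import *
print(where(),r.sense()["ft_force"])
t=r.capture("top");w=r.capture("wrist")
cv2.imwrite("pics/m1.png",cv2.resize(np.hstack([t[100:350,150:500],w[:250,80:430]])[:,:,::-1],(798,285),interpolation=cv2.INTER_AREA))
cv2.imwrite("pics/w1.png",w[:,:,::-1])
E
```

```text
[ -45.58016994 -185.47185374   66.12923507] [-0.1070806  -0.04645405  0.14060695]
```

View pics/w1.png

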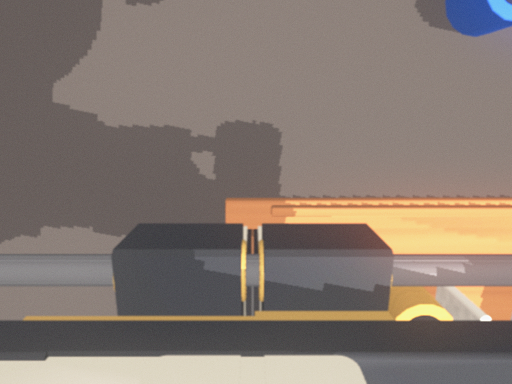

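The wrist view shows the dark finger bodies around (120–390, 225–310). The tip shape isn't clear from here, so I'll check it in the scene camera.

```bash
python3 - <<'E'
from h import *
w=r.sense()["ee_pos"]; u=proj("scene",[w,w-[0,0,-.05]])[0]; print(u)
t=r.capture("scene"); x0,y0=max(0,int(u[0])-90),max(0,int(u[1])-80)
c=t[y0:y0+140,x0:x0+190]; print(x0,y0); cv2.imwrite("pics/s1.png",cv2.resize(c,None,fx=4,fy=4,interpolation=cv2.INTER_CUBIC)[:,:,::-1])
E
```

```text
[191.39201845 100.78800738]
101 20
```

View pics/s1.png

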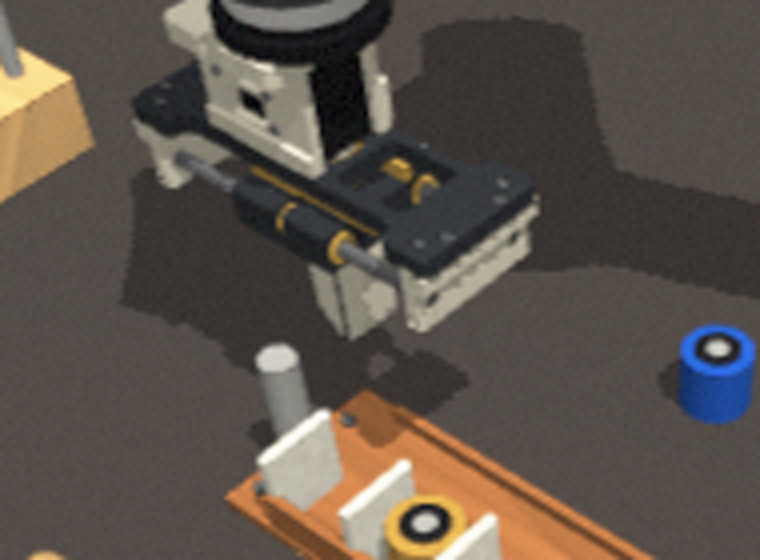

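Request:
drive_tool([
  {"travel": [-0.014, 0, 0], "twist": [0, 0, 0], "grip": 255},
  {"travel": [-0.028, 0, 0], "twist": [0, 0, 0], "grip": 255},
  {"travel": [-0.03, 0, 0], "twist": [0, 0, 0], "grip": 255},
  {"travel": [-0.03, 0, 0], "twist": [0, 0, 0], "grip": 255},
])

```text
clock: 2.88
ee_pos: [0.521, -0.2184, 0.066]
orientation: [-0.0, -0.092, 0.996, 0.0]
ft_force: [-0.3, 0.8, -0.3]
finger_gap: 0.006
grasp_force: 0.0
```

Request:
drive_tool([
  {"travel": [-0.001, 0, 0], "twist": [0, 0, 0], "grip": 255},
  {"travel": [-0.002, 0, 0], "twist": [0, 0, 0], "grip": 255},
  {"travel": [-0.002, 0, 0], "twist": [0, 0, 0], "grip": 255},
])

```text
clock: 3.25
ee_pos: [0.5228, -0.2184, 0.0662]
orientation: [0.0, -0.092, 0.996, 0.0]
ft_force: [-0.5, 0.0, 0.1]
finger_gap: 0.004
grasp_force: 0.0
```

Request:
drive_tool([
  {"travel": [-0.001, 0, 0], "twist": [0, 0, 0], "grip": 255},
  {"travel": [-0.002, 0, 0], "twist": [0, 0, 0], "grip": 255},
  {"travel": [-0.002, 0, 0], "twist": [0, 0, 0], "grip": 255},
])

```text
clock: 3.62
ee_pos: [0.5245, -0.218, 0.0662]
orientation: [-0.0, -0.092, 0.996, 0.0]
ft_force: [-1.6, -0.8, 1.7]
finger_gap: 0.007
grasp_force: 1.2
```

```bash
python3 -c "
from h import *
print(where(),r.sense()['ft_force'])"
```

```text
[ -11.37033073 -186.13447838   66.16204821] [-1.58794511 -0.82316012  1.69837125]
```

Request:
drive_tool([
  {"travel": [-0.001, 0, 0], "twist": [0, 0, 0], "grip": 255},
  {"travel": [-0.0015, 0, 0], "twist": [0, 0, 0], "grip": 255},
  {"travel": [-0.0015, 0, 0], "twist": [0, 0, 0], "grip": 255},
])

```text
clock: 4.0
ee_pos: [0.5247, -0.218, 0.0661]
orientation: [-0.002, -0.092, 0.996, 0.0]
ft_force: [-8.7, -3.2, 4.7]
finger_gap: 0.005
grasp_force: 4.1
```

```bash
python3 -c "
from h import *
print(where(),r.sense()['ft_force'])"
```

```text
[ -11.15838094 -186.11353456   66.14220422] [-8.73157339 -3.18880108  4.71090112]
```

Request:
drive_tool([
  {"travel": [0.01, 0, 0], "twist": [0, 0, 0], "grip": 255},
  {"travel": [0.02, 0, 0], "twist": [0, 0, 0], "grip": 255},
  {"travel": [0.02, 0.037, 0], "twist": [0, 0, 0], "grip": 255},
  {"travel": [0.02, 0.074, 0.01], "twist": [0, 0, 0], "grip": 255},
  {"travel": [0.02, 0.074, 0.018], "twist": [0, 0, 0], "grip": 255},
  {"travel": [0.02, 0.074, 0.018], "twist": [0, 0, 0], "grip": 255},
  {"travel": [0.02, 0.074, 0.018], "twist": [0, 0, 0], "grip": 255},
])

```text
clock: 4.88
ee_pos: [0.4936, -0.1497, 0.0484]
orientation: [0.0, -0.091, 0.996, -0.0]
ft_force: [-0.3, -0.4, -0.8]
finger_gap: 0.002
grasp_force: 0.0
```

```bash
python3 -c "
from h import *
print(where(),shift(-14,-112,48),r.sense()['ft_force'])"
```

```text
[ -29.18700689 -113.26490392   48.44594745] (array([-15.2,   1.3,   0.5]), array([-0. ,  0.1, -0.1])) [-0.28357799 -0.37606444 -0.82925809]
```

Request:
drive_tool([
  {"travel": [-0.008, 0, 0.0005], "twist": [0, 0, 0], "grip": 255},
  {"travel": [-0.015, 0, 0.0005], "twist": [0, 0, 0], "grip": 255},
  {"travel": [-0.017, 0, 0.0005], "twist": [0, 0, 0], "grip": 255},
  {"travel": [-0.017, 0, 0.0005], "twist": [0, 0, 0], "grip": 255},
])

```text
clock: 5.38
ee_pos: [0.51, -0.1454, 0.0476]
orientation: [-0.0, -0.092, 0.996, 0.0]
ft_force: [0.9, -0.7, 0.0]
finger_gap: 0.008
grasp_force: 0.0
```

Request:
drive_tool([
  {"travel": [-0.001, 0, 0], "twist": [0, 0, 0], "grip": 255},
  {"travel": [-0.002, 0, 0], "twist": [0, 0, 0], "grip": 255},
  {"travel": [-0.002, 0, 0], "twist": [0, 0, 0], "grip": 255},
])

```text
clock: 5.75
ee_pos: [0.5118, -0.1451, 0.0477]
orientation: [0.0, -0.092, 0.996, 0.0]
ft_force: [-0.7, -0.2, -0.1]
finger_gap: 0.003
grasp_force: 0.0
```

Request:
drive_tool([
  {"travel": [-0.001, 0, 0], "twist": [0, 0, 0], "grip": 255},
  {"travel": [-0.0015, 0, 0], "twist": [0, 0, 0], "grip": 255},
  {"travel": [-0.0015, 0, 0], "twist": [0, 0, 0], "grip": 255},
])

```text
clock: 6.12
ee_pos: [0.5129, -0.1449, 0.0476]
orientation: [-0.0, -0.092, 0.996, 0.0]
ft_force: [-2.5, -1.5, 0.5]
finger_gap: 0.002
grasp_force: 0.9
```

```bash
python3 -c "
from h import *
print(where(),r.sense()['ft_force'])"
```

```text
[  -9.30648419 -112.11065345   47.60819145] [-2.49214321 -1.45938087  0.50323057]
```

Contact is beginning at x = -9.3, against an expected -9.5. I'll push slightly further so the touch is certain.

Request:
drive_tool([
  {"travel": [-0.001, 0, 0], "twist": [0, 0, 0], "grip": 255},
  {"travel": [-0.001, 0, 0], "twist": [0, 0, 0], "grip": 255},
])

```text
clock: 6.38
ee_pos: [0.5135, -0.1445, 0.0475]
orientation: [-0.001, -0.092, 0.996, 0.0]
ft_force: [-5.1, -0.8, 1.0]
finger_gap: 0.004
grasp_force: 2.2
```

Request:
drive_tool([
  {"travel": [0.01, 0, 0], "twist": [0, 0, 0], "grip": 255},
  {"travel": [0.018, 0, 0], "twist": [0, 0, 0], "grip": 255},
  {"travel": [0.018, 0.028, 0], "twist": [0, 0, 0], "grip": 255},
  {"travel": [0.018, 0.056, 0], "twist": [0, 0, 0], "grip": 255},
  {"travel": [0.018, 0.056, 0], "twist": [0, 0, 0], "grip": 255},
  {"travel": [0.018, 0.056, 0], "twist": [0, 0, 0], "grip": 255},
])

```text
clock: 7.12
ee_pos: [0.4868, -0.0935, 0.048]
orientation: [0.001, -0.092, 0.996, -0.0]
ft_force: [-0.1, 0.7, 0.7]
finger_gap: 0.007
grasp_force: 0.0
```

```bash
python3 -c "
from h import *
print(where(),shift(-12,-56,48),r.sense()['ft_force'])"
```

```text
[-25.56024898 -56.80949281  47.98580629] (array([-13.6,   0.8,   0. ]), array([-0. ,  0.1, -0. ])) [-0.09781349  0.67253453  0.6606711 ]
```

Request:
drive_tool([
  {"travel": [-0.007, 0, 0], "twist": [0, 0, 0], "grip": 255},
  {"travel": [-0.014, 0, 0], "twist": [0, 0, 0], "grip": 255},
  {"travel": [-0.016, 0, 0], "twist": [0, 0, 0], "grip": 255},
  {"travel": [-0.016, 0, 0], "twist": [0, 0, 0], "grip": 255},
])

```text
clock: 7.62
ee_pos: [0.5021, -0.09, 0.0475]
orientation: [-0.0, -0.092, 0.996, 0.0]
ft_force: [-0.5, 0.5, 0.2]
finger_gap: 0.001
grasp_force: 0.0
```

Request:
drive_tool([
  {"travel": [-0.001, 0, 0], "twist": [0, 0, 0], "grip": 255},
  {"travel": [-0.0015, 0, 0], "twist": [0, 0, 0], "grip": 255},
  {"travel": [-0.0015, 0, 0], "twist": [0, 0, 0], "grip": 255},
])

```text
clock: 8.0
ee_pos: [0.5029, -0.0896, 0.0475]
orientation: [-0.001, -0.092, 0.996, 0.0]
ft_force: [-2.6, -1.3, 0.4]
finger_gap: 0.004
grasp_force: 1.5
```

```bash
python3 -c "
from h import *
print(where(),r.sense()['ft_force'])"
```

```text
[ -9.06800561 -55.96915537  47.51253299] [-2.55455286 -1.26800465  0.42927209]
```

Request:
drive_tool([
  {"travel": [-0.001, 0, 0], "twist": [0, 0, 0], "grip": 255},
  {"travel": [-0.001, 0, 0], "twist": [0, 0, 0], "grip": 255},
])

```text
clock: 8.25
ee_pos: [0.5035, -0.0892, 0.0474]
orientation: [-0.001, -0.092, 0.996, 0.001]
ft_force: [-5.1, -1.0, 1.6]
finger_gap: 0.004
grasp_force: 2.2
```

Request:
drive_tool([
  {"travel": [0.01, 0, 0], "twist": [0, 0, 0], "grip": 255},
  {"travel": [0.015, 0, -0.015], "twist": [0, 0, 0], "grip": 255},
  {"travel": [0.015, 0, -0.035], "twist": [0, 0, 0], "grip": 255},
  {"travel": [0.015, 0.05, -0.035], "twist": [0, 0, 0], "grip": 255},
  {"travel": [0.015, 0.1, -0.035], "twist": [0, 0, 0], "grip": 255},
  {"travel": [0.015, 0.15, -0.035], "twist": [0, 0, 0], "grip": 255},
  {"travel": [0.015, 0.165, -0.035], "twist": [0, 0, 0], "grip": 255},
  {"travel": [0.015, 0.165, -0.035], "twist": [0, 0, 0], "grip": 255},
  {"travel": [0.015, 0.165, -0.035], "twist": [0, 0, 0], "grip": 255},
])

```text
clock: 9.38
ee_pos: [0.4604, 0.069, 0.0831]
orientation: [0.001, -0.091, 0.996, -0.0]
ft_force: [-0.1, -0.8, 0.9]
finger_gap: 0.003
grasp_force: 0.0
```

```bash
python3 -c "
from h import *
print(where(),shift(-23,107,22),r.sense()['ft_force'])"
```

```text
[-21.86690984 107.73730965  83.10839102] (array([ 1.2, -0.7, 61.1]), array([-0. ,  0.1, -0.1])) [-0.13925083 -0.83547847  0.91898489]
```

Request:
drive_tool([
  {"travel": [0.001, 0, 0.03], "twist": [0, 0, 0], "grip": 255},
  {"travel": [0.001, 0, 0.055], "twist": [0, 0, 0], "grip": 255},
  {"travel": [0.001, 0, 0.061], "twist": [0, 0, 0], "grip": 255},
  {"travel": [0.001, 0, 0.061], "twist": [0, 0, 0], "grip": 255},
  {"travel": [0.001, -0.006, 0.061], "twist": [0, 0, 0], "grip": 255},
  {"travel": [0.001, -0.012, 0.061], "twist": [0, 0, 0], "grip": 255},
  {"travel": [0.001, -0.016, 0.061], "twist": [0, 0, 0], "grip": 255},
  {"travel": [0.001, -0.021, 0.061], "twist": [0, 0, 0], "grip": 255},
  {"travel": [0.001, -0.026, 0.061], "twist": [0, 0, 0], "grip": 255},
  {"travel": [0.001, -0.031, 0.061], "twist": [0, 0, 0], "grip": 255},
  {"travel": [0.001, -0.036, 0.061], "twist": [0, 0, 0], "grip": 255},
  {"travel": [0.001, -0.041, 0.061], "twist": [0, 0, 0], "grip": 255},
])

```text
clock: 10.88
ee_pos: [0.4662, 0.0292, 0.0217]
orientation: [0.0, -0.092, 0.996, 0.0]
ft_force: [-0.2, 2.0, 2.7]
finger_gap: 0.003
grasp_force: 1.2
```

```bash
python3 - <<'E'
from h import *
print(where(),r.sense()['ft_force'])
t=r.capture("scene");c=t[90:260,150:370]
cv2.imwrite("pics/s2.png",cv2.resize(c,None,fx=3.5,fy=3.5,interpolation=cv2.INTER_CUBIC)[:,:,::-1])
E
```

```text
[-23.36580451  67.55592353  21.717477  ] [-0.16795795  2.00562529  2.66627599]
```

View pics/s2.png

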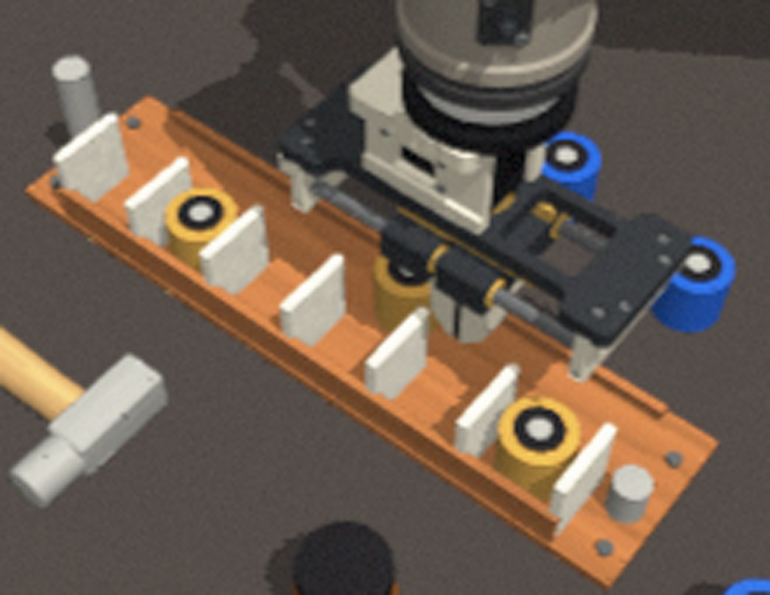

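The roll (405,290 in the crop) is upright and moving along the channel beside the finger. I'll keep pushing.

Request:
drive_tool([
  {"travel": [0, -0.005, 0], "twist": [0, 0, 0], "grip": 255},
  {"travel": [0, -0.01, 0], "twist": [0, 0, 0], "grip": 255},
  {"travel": [0, -0.015, 0], "twist": [0, 0, 0], "grip": 255},
  {"travel": [0, -0.02, 0], "twist": [0, 0, 0], "grip": 255},
  {"travel": [0, -0.025, 0], "twist": [0, 0, 0], "grip": 255},
  {"travel": [0, -0.03, 0], "twist": [0, 0, 0], "grip": 255},
  {"travel": [0, -0.035, 0], "twist": [0, 0, 0], "grip": 255},
  {"travel": [0, -0.04, 0], "twist": [0, 0, 0], "grip": 255},
  {"travel": [0, -0.045, 0], "twist": [0, 0, 0], "grip": 255},
  {"travel": [0, -0.05, 0], "twist": [0, 0, 0], "grip": 255},
  {"travel": [0, -0.054, 0], "twist": [0, 0, 0], "grip": 255},
  {"travel": [0, -0.056, 0], "twist": [0, 0, 0], "grip": 255},
])

```text
clock: 12.42
ee_pos: [0.4765, -0.0259, 0.0217]
orientation: [0.0, -0.091, 0.996, 0.0]
ft_force: [-0.9, 0.7, 0.6]
finger_gap: 0.004
grasp_force: 0.8
```

Request:
drive_tool([
  {"travel": [0, 0, 0], "twist": [0, 0, 0], "grip": 255},
  {"travel": [0, 0.015, 0], "twist": [0, 0, 0], "grip": 255},
  {"travel": [0, 0.025, 0], "twist": [0, 0, 0], "grip": 255},
  {"travel": [0, 0.025, -0.03], "twist": [0, 0, 0], "grip": 255},
  {"travel": [0, 0.025, -0.06], "twist": [0, 0, 0], "grip": 255},
  {"travel": [0.05, 0.025, -0.06], "twist": [0, 0, 0], "grip": 255},
  {"travel": [0.09, 0.02, -0.06], "twist": [0, 0, 0], "grip": 255},
  {"travel": [0.09, 0.02, -0.06], "twist": [0, 0, 0], "grip": 255},
])

```text
clock: 13.42
ee_pos: [0.3815, -0.0217, 0.0817]
orientation: [-0.001, -0.091, 0.996, 0.0]
ft_force: [0.8, 0.2, 0.3]
finger_gap: 0.005
grasp_force: 0.0
```

```bash
python3 - <<'E'
from h import *
print(where(),r.sense()['ft_force'])
t=r.capture("top");c=t[150:275,155:425]
cv2.imwrite("pics/c2.png",cv2.resize(c,None,fx=2.96,fy=2.96,interpolation=cv2.INTER_CUBIC)[:,:,::-1])
E
```

```text
[-115.99764962   33.07749459   81.69295824] [0.82352492 0.18791716 0.25976823]
```

View pics/c2.png

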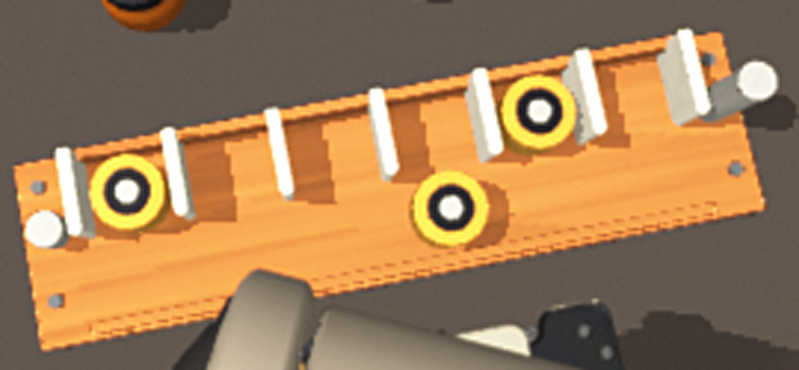

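The roll is upright at crop (450,207), in front of the lane between the dividers at 391 and 494. I'll compute its position and the clearance to the blue look-alikes.

```bash
python3 - <<'E'
from h import *
c,sn=np.cos(p[2]),np.sin(p[2])
def rk(uv,z):
    d=back("top",uv,z)[:2]-p[:2]; return (np.array([c*d[0]+sn*d[1],-sn*d[0]+c*d[1]])*1e3).round(1)
cv_=lambda u:(np.array(u)+.5)/2.96-.5+[155,150]
print("roll",rk(cv_((450,207)),.044),"stored",rk(cv_((539,111)),.044),rk(cv_((127,191)),.044))
for b in((330,481),(435,484),(538,492)): print("blue",rk(np.array(b)/1.5625,.036))
print(shift(-62,-28,24))
E
```

```text
roll [-21.8 -26.7] stored [ 19.5 -84.2] [ 18.9 139.6]
blue [-125.9  143.8]
blue [-148.1   43.4]
blue [-174.6  -53.9]
(array([-51.9, -60.4,  58. ]), array([-0.,  0., -0.]))
```

Request:
drive_tool([
  {"travel": [0, -0.03, 0], "twist": [0, 0, 0], "grip": 255},
  {"travel": [-0.025, -0.061, 0], "twist": [0, 0, 0], "grip": 255},
  {"travel": [-0.048, -0.061, 0.02], "twist": [0, 0, 0], "grip": 255},
  {"travel": [-0.048, -0.061, 0.045], "twist": [0, 0, 0], "grip": 255},
  {"travel": [-0.048, -0.061, 0.058], "twist": [0, 0, 0], "grip": 255},
  {"travel": [-0.048, -0.061, 0.058], "twist": [0, 0, 0], "grip": 255},
])

```text
clock: 14.22
ee_pos: [0.4424, -0.0731, 0.023]
orientation: [-0.001, -0.092, 0.996, 0.0]
ft_force: [-0.7, 0.1, 0.4]
finger_gap: 0.004
grasp_force: 0.0
```

```bash
python3 -c "
from h import *
print(where(),shift(-12,-28,24),r.sense()['ft_force'])"
```

```text
[-65.49254438 -28.63131262  23.0427374 ] (array([-53.5,   0.6,  -1. ]), array([ 0.1, -0.1,  0. ])) [-0.6892377   0.07258582  0.42025869]
```

Request:
drive_tool([
  {"travel": [-0.005, 0, 0], "twist": [0, 0, 0], "grip": 255},
  {"travel": [-0.01, 0, 0], "twist": [0, 0, 0], "grip": 255},
  {"travel": [-0.015, 0, 0], "twist": [0, 0, 0], "grip": 255},
  {"travel": [-0.02, 0, 0], "twist": [0, 0, 0], "grip": 255},
  {"travel": [-0.025, 0, 0], "twist": [0, 0, 0], "grip": 255},
  {"travel": [-0.03, 0, 0], "twist": [0, 0, 0], "grip": 255},
  {"travel": [-0.035, 0, 0], "twist": [0, 0, 0], "grip": 255},
  {"travel": [-0.04, 0, 0], "twist": [0, 0, 0], "grip": 255},
  {"travel": [-0.045, 0, 0], "twist": [0, 0, 0], "grip": 255},
  {"travel": [-0.05, 0, 0], "twist": [0, 0, 0], "grip": 255},
  {"travel": [-0.054, 0, 0], "twist": [0, 0, 0], "grip": 255},
  {"travel": [-0.054, 0, 0], "twist": [0, 0, 0], "grip": 255},
])

```text
clock: 15.72
ee_pos: [0.4963, -0.0637, 0.0237]
orientation: [0.0, -0.092, 0.996, -0.0]
ft_force: [-0.5, -0.7, -0.2]
finger_gap: 0.007
grasp_force: 0.0
```

Request:
drive_tool([
  {"travel": [-0.001, 0, 0], "twist": [0, 0, 0], "grip": 255},
  {"travel": [-0.002, 0, 0], "twist": [0, 0, 0], "grip": 255},
  {"travel": [-0.003, 0, 0], "twist": [0, 0, 0], "grip": 255},
  {"travel": [-0.003, 0, 0], "twist": [0, 0, 0], "grip": 255},
])

```text
clock: 16.23
ee_pos: [0.4987, -0.0632, 0.0237]
orientation: [0.0, -0.092, 0.996, 0.0]
ft_force: [0.1, 0.5, -0.4]
finger_gap: 0.005
grasp_force: 0.4
```

```bash
python3 -c "
from h import *
print(where(),r.sense()['ft_force'])"
```

```text
[ -8.36168395 -29.155201    23.66863706] [ 0.08307615  0.49446369 -0.41105816]
```

Request:
drive_tool([
  {"travel": [-0.001, 0, 0], "twist": [0, 0, 0], "grip": 255},
  {"travel": [-0.0015, 0, 0], "twist": [0, 0, 0], "grip": 255},
  {"travel": [-0.0015, 0, 0], "twist": [0, 0, 0], "grip": 255},
])

```text
clock: 16.6
ee_pos: [0.4992, -0.063, 0.0236]
orientation: [-0.001, -0.092, 0.996, 0.0]
ft_force: [-4.9, -1.4, 3.1]
finger_gap: 0.006
grasp_force: 2.6
```

Request:
drive_tool([
  {"travel": [-0.001, 0, 0], "twist": [0, 0, 0], "grip": 255},
  {"travel": [-0.0015, 0, 0], "twist": [0, 0, 0], "grip": 255},
  {"travel": [-0.0015, 0, 0], "twist": [0, 0, 0], "grip": 255},
])

```text
clock: 16.98
ee_pos: [0.4993, -0.0628, 0.0236]
orientation: [-0.002, -0.092, 0.996, 0.0]
ft_force: [-9.5, -3.3, 6.5]
finger_gap: 0.005
grasp_force: 5.2
```

```bash
python3 -c "
from h import *
print(where(),r.sense()['ft_force'])"
```

```text
[ -7.71155777 -28.95796301  23.61812414] [-9.50199735 -3.34133775  6.47851584]
```

The finger stopped firmly at x = -7.7, where the roll should be home. I'll back off and check.

Request:
drive_tool([
  {"travel": [0.003, 0, 0], "twist": [0, 0, 0], "grip": 255},
  {"travel": [0.02, 0, 0], "twist": [0, 0, 0], "grip": 255},
  {"travel": [0.05, 0, 0], "twist": [0, 0, 0], "grip": 255},
  {"travel": [0.065, 0, -0.03], "twist": [0, 0, 0], "grip": 255},
  {"travel": [0.085, 0.02, -0.08], "twist": [0, 0, 0], "grip": 255},
  {"travel": [0.1, 0.06, -0.1], "twist": [0, 0, 0], "grip": 255},
  {"travel": [0.1, 0.06, -0.1], "twist": [0, 0, 0], "grip": 255},
])

```text
clock: 17.85
ee_pos: [0.3923, -0.0206, 0.1253]
orientation: [0.002, -0.093, 0.996, -0.0]
ft_force: [0.3, -0.3, 0.1]
finger_gap: 0.005
grasp_force: 0.0
```

```bash
python3 - <<'E'
from h import *
print(where(),r.sense()['ft_force'])
t=r.capture("top");c=t[150:275,155:425]
cv2.imwrite("pics/c3.png",cv2.resize(c,None,fx=2.96,fy=2.96,interpolation=cv2.INTER_CUBIC)[:,:,::-1])
E
```

```text
[-105.13987799   32.16584689  125.26108464] [ 0.29757998 -0.31743505  0.06569052]
```

View pics/c3.png

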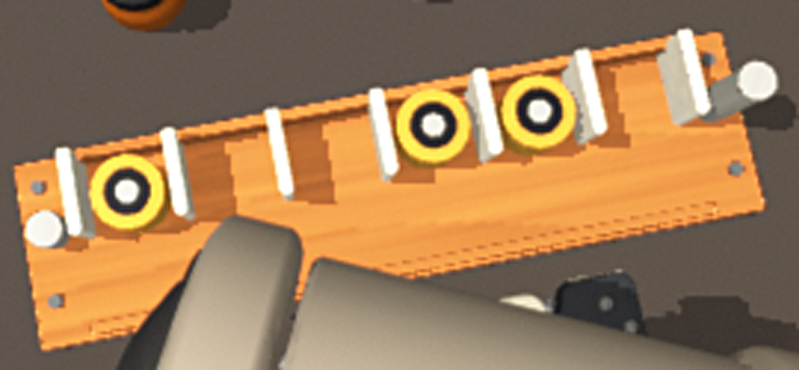

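The roll is upright at (434,125), at the back of the third lane, and the other rolls haven't moved.

```bash
python3 -c "
from rig import r
print(r.job_done())"
```

```text
the job is handed in; nothing more can be done
None
```

I touched the post, then the first and second dividers after it, and pushed the roll upright along the channel and home against the back wall of the third lane; I handed the job in at about 18 s, with no verdict shown.

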